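# Line up the hand stamps by height on the display board

### The arm

A 6-joint arm with a two-finger parallel gripper is mounted at the origin on the work surface. World frame = base frame: x ahead of the robot, y to its left, z up, the work surface at z = 0. Lengths are in m, angles in rad, forces in N, time in s.
With the tool pointing down it reaches from about 0.35 to 0.975 m from the base axis. Payload 4.9 kg.
Tool frame: the origin (TCP) lies midway between the tips of the shut fingers; the grasp point (between the pads) lies 19 mm behind it (manip.pinch_z is the distance from the TCP to the grasp point, in m); z points along the fingers, y is the direction in which the jaws open and shut (so a half turn about z gives the same grasp; the last joint's range is limited). The gripper opens to 85 mm and grips with 20 to 120 N. Pads are 22 mm wide; open, the fingers measure 114 mm over their backs; the gripper's body (76 mm by 85 mm) begins 54 mm behind the grasp point. The pads swing forward as they close: fully open they stand 13 mm farther back than shut.
Start: joints at [1.143, 0.053, 1.613, -0, 1.476, -0.119], TCP at [0.19, 0.595, 0.231] pointing down, gripper open.
Joint ranges: [-3.01, 3.01], [-1.01, 2.22], [0.06, 2.58], [-1.02, 4.17], [0.09, 2.62], [-3.14, 3.14]. Speed limits (rad/s): [2.57, 2.57, 3.14, 3.14, 3.14, 3.14].

### API

Orientations are given as a unit quaternion [w, x, y, z].
In Python, from plant import manip gives the robot as it stands.
- The arm moves only by the tool drive_tool, never from a script. Its argument "commands" is text: rows parted by semicolons, each of 5 numbers parted by spaces: the finger opening in mm, from 0 to 85.4, then the shift along the tool's x, y, z in units of 30 mm (1.0 is 30 mm), then the turn about the tool's z in degrees. A call has exactly 8 rows; each row shifts and turns the commanded pose from where the row before left it, along the tool's axes as they then stand; what a row does not reach is not made up. A row lasts 1/8 s, in which the tool goes at most 62.5 mm and 10.7 degrees, less where a joint would pass 70% of its speed; a pose out of reach is approached as far as the arm can. A call is refused whole if a number of a shift passes 1 or a number of a turn 10.7, either way. A call with a gripper value outside its range is refused whole. The fingers move at their own pace and stop on an object; the grip force is fixed at half the most. Time passes only in rows, so rows that do not move let the fingers close, or fill a call up. It gives the time, the measured TCP pose, the force and the opening at its end, in the units of the state.
- manip.state(): the state, without advancing time (a new reading comes with each control period).
- manip.grab_frame(name): name is "scene" or "side" or "wrist"; returns the picture (384x512x3 uint8, red, green, blue); there is no depth.
- manip.camera_params(name): a dict with "fx", "fy", "cx", "cy" (pixels), "xyz" and "orientation" of the camera in the world. Camera axes: x right, y down, z forward; pixel columns grow to the right and rows downward; lengths in m; the calibration is good to about 2 mm. A picture is of the moment at which its call begins: read the wrist's pose just before it. camera_params takes no time and is no camera call; for the wrist camera it gives the pose at the moment of the call.
- manip.job_done(): hands the job in, once; it reports no verdict.
The state is a dict: "time": time; "joint_pos": joint angles; "joint_vel": joint speeds; "joint_efforts": joint torques, N m; "tool_pos": TCP position; "tool_rot": TCP orientation; "contact_force": force on the tool from outside, world axes, zero at the start; "ft_torque": the same for the moment, N m; "gripper_width": opening from 0.0 (shut) to 1.0 (fully open).
Only numpy, scipy, OpenCV 4.12 (cv2) and the standard library are available. Lean on these libraries where they do the work, as an engineer would, in place of code of your own. Each camera call takes 0.05 s, during which the arm holds its last target. There are 200 camera calls.

### The job

Stand the four loose hand stamps on the cork pads of the white display board, one upright in the middle of each pad, in order of height: the tallest next to the yellow end block, then stepping down to the shortest at the grey end. Do not knock any stamp over, and leave the ink bottle where it stands.

Things in the scene. Friction and masses are not known exactly. Their poses are not given: they have to be found in the camera images.
- stamp_orange_center (a point): Hand stamp with an orange handle, standing upright, loose, 110 mm tall; round all about its z axis. Foot: black disc 46 mm across, 14 mm thick with its rubber face below; thin neck 19 mm across; round head 28 mm across (straight-sided) from 82 to 105 mm above the foot's underside, best gripped there, about 17 mm below the top. This point lies on its axis, half-way up (55 mm above its underside); z up.
- stamp_blue_center (a point): Hand stamp with a blue handle, standing upright, loose, 94 mm tall; round all about its z axis. Foot: dark brown disc 44 mm across, 14 mm thick with its rubber face below; thin neck 19 mm across; round head 30 mm across (straight-sided) from 66 to 89 mm above the foot's underside, best gripped there, about 17 mm below the top. This point lies on its axis, half-way up (47 mm above its underside); z up.
- stamp_black_center (a point): Hand stamp with a black handle, standing upright, loose, 78 mm tall; round all about its z axis. Foot: pale wooden disc 46 mm across, 14 mm thick with its rubber face below; thin neck 19 mm across; round head 30 mm across (straight-sided) from 50 to 73 mm above the foot's underside, best gripped there, about 17 mm below the top. This point lies on its axis, half-way up (39 mm above its underside); z up.
- stamp_red_center (a point): Hand stamp with a red handle, standing upright, loose, 62 mm tall; round all about its z axis. Foot: black disc 44 mm across, 14 mm thick with its rubber face below; thin neck 19 mm across; round head 32 mm across (straight-sided) from 34 to 57 mm above the foot's underside, best gripped there, about 17 mm below the top. This point lies on its axis, half-way up (31 mm above its underside); z up.
- pad_1: Square cork pad, 60 x 60 mm, fixed on the white display board, first in the row of four counted from the robot's left (+y) to its right. Origin: centre of its upper face, which lies 21 mm above the counter; y runs along the row, x across it away from the robot. Pads stand 85 mm apart centre to centre. The board is 110 mm deep, 420 mm long, 18 mm high, with a low brass rail (top 26 mm above the counter) along its far edge.
- pad_2: Square cork pad, 60 x 60 mm, fixed on the white display board, second in the row of four counted from the robot's left (+y) to its right. Origin: centre of its upper face, which lies 21 mm above the counter; y runs along the row, x across it away from the robot. Pads stand 85 mm apart centre to centre. The board is 110 mm deep, 420 mm long, 18 mm high, with a low brass rail (top 26 mm above the counter) along its far edge.
- pad_3: Square cork pad, 60 x 60 mm, fixed on the white display board, third in the row of four counted from the robot's left (+y) to its right. Origin: centre of its upper face, which lies 21 mm above the counter; y runs along the row, x across it away from the robot. Pads stand 85 mm apart centre to centre. The board is 110 mm deep, 420 mm long, 18 mm high, with a low brass rail (top 26 mm above the counter) along its far edge.
- pad_4: Square cork pad, 60 x 60 mm, fixed on the white display board, fourth in the row of four counted from the robot's left (+y) to its right. Origin: centre of its upper face, which lies 21 mm above the counter; y runs along the row, x across it away from the robot. Pads stand 85 mm apart centre to centre. The board is 110 mm deep, 420 mm long, 18 mm high, with a low brass rail (top 26 mm above the counter) along its far edge.
- end_yellow: Yellow block, 70 x 24 mm and 20 mm high, fixed on one end of the white board (either end, 62.5 mm beyond the centre of the end pad): marks the end where the tallest stamp belongs. The other end has a grey block of the same size, not listed. Origin: centre of its underside, 18 mm above the counter.
- ink_bottle: Amber glass ink bottle with a white cap, 44 mm across, 75 mm tall, standing loose at the robot's left of the stamps; not part of the job. Origin: centre of its underside.
There are look-alikes about, which are no part of the job. What is shaped like the part that bears stamp_black_center but green is not meant. Leave any purple look-alike of the part that bears stamp_blue_center alone.

How it is judged:
At the end, for the whole second after the job is handed in: Each stamp stands upright (within 0.1 rad) and at rest on its own pad, its axis within 12 mm of the pad's centre, released: orange (110 mm) on the pad beside the yellow block, then blue (94), black (78), and red (62) on the pad beside the grey block (((horizontal distance between stamp_orange_center and pad_1 below 0.012 m and horizontal distance between stamp_blue_center and pad_2 below 0.012 m and horizontal distance between stamp_black_center and pad_3 below 0.012 m and horizontal distance between stamp_red_center and pad_4 below 0.012 m and horizontal distance between end_yellow and pad_1 below 0.1 m) or (horizontal distance between stamp_orange_center and pad_4 below 0.012 m and horizontal distance between stamp_blue_center and pad_3 below 0.012 m and horizontal distance between stamp_black_center and pad_2 below 0.012 m and horizontal distance between stamp_red_center and pad_1 below 0.012 m and horizontal distance between end_yellow and pad_4 below 0.1 m)) and angle between each of stamp_orange_center, stamp_blue_center, stamp_black_center, stamp_red_center's own z axis and vertical below 0.1 rad and height (world z) of stamp_orange_center between 0.072 and 0.08 m and linear speed of each of stamp_orange, stamp_blue, stamp_black, stamp_red below 0.01 m/s and contact force between each of stamp_orange, stamp_blue, stamp_black, stamp_red and the fingers below 0.05 N and height (world z) of stamp_blue_center between 0.064 and 0.072 m and height (world z) of stamp_black_center between 0.056 and 0.064 m and height (world z) of stamp_red_center between 0.048 and 0.056 m); the robot touches nothing.
It fails at once if the orange stamp is knocked over or laid down (angle between stamp_orange_center's own z axis and vertical above 0.9 rad).
It fails at once if the blue stamp is knocked over or laid down (angle between stamp_blue_center's own z axis and vertical above 0.9 rad).
It fails at once if the black stamp is knocked over or laid down (angle between stamp_black_center's own z axis and vertical above 0.9 rad).
It fails at once if the red stamp is knocked over or laid down (angle between stamp_red_center's own z axis and vertical above 0.9 rad).
It fails at once if the ink bottle is pushed away or upset (distance of ink_bottle from where it was at the start of the episode above 0.02 m or angle between ink_bottle's own z axis and vertical above 0.3 rad).
It also fails if it takes over 99 s, if anything falls off the work surface, if the arm or the gripper's body presses on something with over 40 N, if the wrist force passes 120 N, or if a joint passes its speed limit or range.

## Working session

There is one attempt and no reset: what is moved stays moved. The work goes in short steps, Python scripts to look and compute and a tool call to move; the robot and the scene stay as the last step left them, time stands still between calls to the robot, and variables do not carry over. Pictures are saved under pics/ and viewed, about 12 in all and at most 16, crops included, and the job is handed in when it is done.

Besides the shell and the picture viewer there is one more tool, called after ">>>" as name(argument=value, ...) on one line, values as JSON. drive_tool: Moves the arm, as the interface text tells. Its arguments: {"type":"object","properties":{"commands":{"type":"string"}},"required":["commands"]}

```bash
mkdir -p pics; python3 - <<'E'
from plant import manip
import cv2
s=manip.state();print(s)
for n in ("scene","side"):
    f=manip.grab_frame(n);cv2.imwrite(f"pics/{n}0.png",f[:,:,::-1]);print(n,manip.camera_params(n))
print(manip.camera_params("wrist"))
a=cv2.imread("pics/scene0.png");b=cv2.imread("pics/side0.png")
E
```

```text
{'time': 0.0, 'joint_pos': array([ 1.14301107e+00,  5.33268704e-02,  1.61430077e+00, -1.31275171e-05,
        1.47600212e+00, -1.19027548e-01]), 'joint_vel': array([-0.00037353,  0.00049727,  0.00083541,  0.00071337, -0.00054658,
        0.00150113]), 'joint_efforts': array([-1.24998160e-04, -3.93719566e+01, -3.70157647e+01,  2.90909611e-05,
        7.52463442e-03, -2.37542645e-05]), 'tool_pos': array([0.18967973, 0.59486432, 0.23007757]), 'tool_rot': array([-2.68731712e-04,  1.53765670e-01,  9.88106817e-01, -9.82485693e-04]), 'contact_force': array([ 0.22817847,  0.08574569, -0.48760512]), 'ft_torque': array([-0.02718922,  0.07981933, -0.00302335]), 'gripper_width': 0.9984393489997871}
scene {'fx': 391.3217062468049, 'fy': 391.3217062468049, 'cx': 254.6112996685104, 'cy': 194.02798604593826, 'xyz': array([ 0.98953653, -0.03755475,  0.86130997]), 'orientation': array([-0.20817236,  0.75504484,  0.60127183, -0.15825216])}
side {'fx': 408.00118392806075, 'fy': 408.00118392806075, 'cx': 253.81424948818423, 'cy': 189.84628131699452, 'xyz': array([ 0.46209975, -0.65905181,  0.71430612]), 'orientation': array([-0.40575858,  0.91277587, -0.0420569 ,  0.02077013])}
{'fx': 270.02862402486073, 'fy': 270.02862402486073, 'cx': 252.29820083815443, 'cy': 191.45456497009948, 'xyz': array([0.11932659, 0.61801203, 0.37253024]), 'orientation': array([0.11865232, 0.7983882 , 0.58393479, 0.08670684])}
```

View pics/scene0.png

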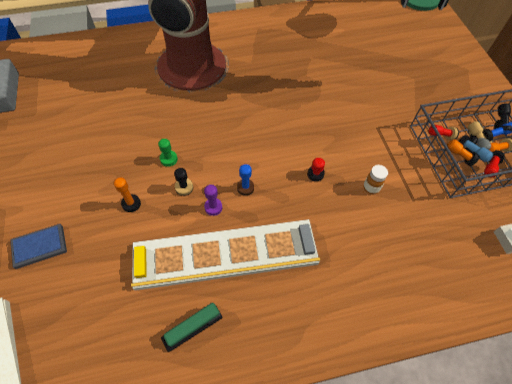

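View pics/side0.png

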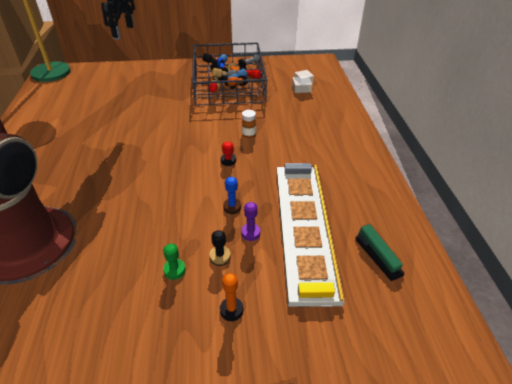

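The scene view is from the far side, so image right is +y. In scene pixels, orange is at (123,195), black (182,182), blue (246,180) and red (317,169). The look-alikes are green (167,153), purple (212,200) and the stamps in the basket (470,145), none of which are meant. Yellow block (140,262) is at the -y end, so orange goes on pad_4. I'll enlarge both views to confirm and measure.

```bash
python3 - <<'E'
import cv2
a=cv2.imread("pics/scene0.png")[135:295,105:335];b=cv2.imread("pics/side0.png")[135:325,150:350]
cv2.imwrite("pics/sc_c.png",cv2.resize(a,None,fx=3.4,fy=3.4,interpolation=cv2.INTER_CUBIC))
cv2.imwrite("pics/si_c.png",cv2.resize(b,None,fx=3,fy=3,interpolation=cv2.INTER_CUBIC))
E
```

```text
(no output)
```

View pics/sc_c.png

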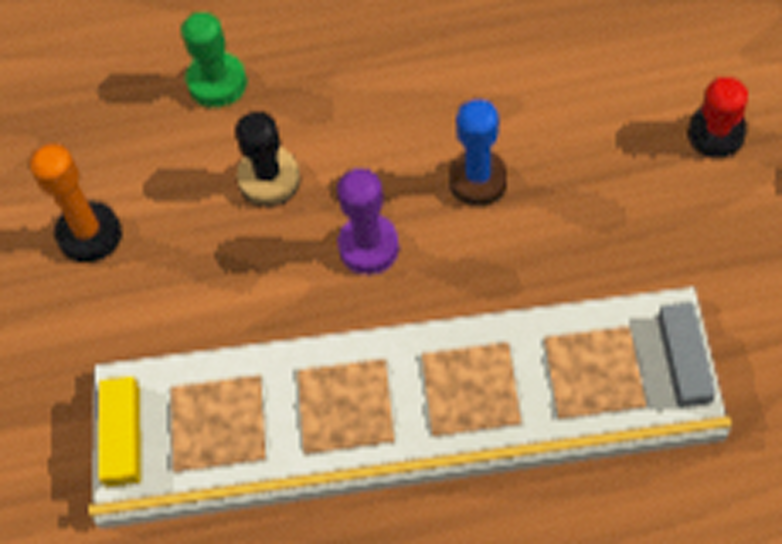

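View pics/si_c.png

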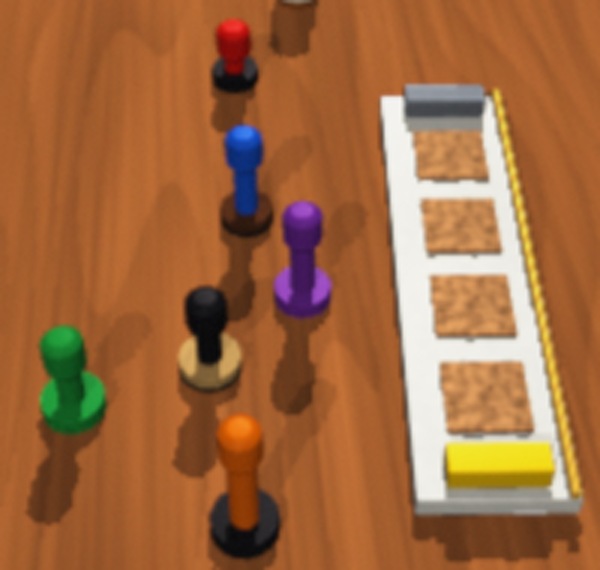

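Crops confirm it: black handle on a pale foot, blue on brown, red and orange on black. The green and purple ones are single-coloured look-alikes. Now I'll turn the foot and pad pixels into positions.

```bash
cat > h.py <<'E'
import numpy as np
from scipy.spatial.transform import Rotation as R
from plant import manip
def plane(cam,uv,z,p=None):
    p=p or manip.camera_params(cam); q=p["orientation"]
    uv=np.atleast_2d(uv).astype(float)
    d=np.c_[(uv[:,0]-p["cx"])/p["fx"],(uv[:,1]-p["cy"])/p["fy"],np.ones(len(uv))]
    d=R.from_quat(np.r_[q[1:],q[0]]).apply(d); o=p["xyz"]
    return o+d*((z-o[2])/d[:,2])[:,None]
def sc(uv): return np.array([105,135])+np.atleast_2d(uv)/3.4
def si(uv): return np.array([150,135])+np.atleast_2d(uv)/3
E
python3 - <<'E'
from h import *
np.set_printoptions(precision=4,suppress=True)
A=dict(orange=(88,230),blue=(478,176),black=(268,175),red=(718,129),purple=(368,243),green=(215,78))
B=dict(orange=(245,521),blue=(247,211),black=(210,361),red=(235,73),purple=(302,289),green=(72,401))
for k in A: print(k,plane("scene",sc(A[k]),.007)[0,:2],plane("side",si(B[k]),.007)[0,:2])
P={4:[(170,385),(262,376),(266,462),(172,471)],3:[(296,369),(386,360),(394,444),(303,454)],2:[(421,351),(509,343),(521,425),(430,436)],1:[(543,335),(631,327),(645,408),(554,418)]}
Q={4:[(440,363),(521,361),(532,431),(446,433)],3:[(430,275),(508,274),(516,336),(437,337)],2:[(421,200),(493,199),(500,252),(427,253)],1:[(413,131),(481,131),(487,180),(418,181)]}
C={};D={}
for k in P:
    C[k]=plane("scene",sc(P[k]),.021)[:,:2].mean(0);D[k]=plane("side",si(Q[k]),.021)[:,:2].mean(0);print(k,C[k],D[k])
m=np.array([(C[k]+D[k])/2 for k in (4,3,2,1)]);print(np.linalg.norm(np.diff(m,axis=0),axis=1))
t=np.array([-1.5,-.5,.5,1.5])*.085;s=(t@(m-m.mean(0)));u=s/np.linalg.norm(s)
print("fit 4..1",m.mean(0)+t[:,None]*u,u)
print("bottle cap",plane("scene",[(377,172)],.075)[0])
E
```

```text
orange [ 0.4617 -0.2205] [ 0.4625 -0.2203]
blue [0.4793 0.0676] [0.4797 0.0689]
black [ 0.4437 -0.0859] [ 0.4441 -0.0859]
red [0.4785 0.2569] [0.4786 0.2556]
purple [ 0.5175 -0.023 ] [ 0.5174 -0.0215]
green [ 0.3461 -0.1141] [ 0.3454 -0.113 ]
4 [ 0.6371 -0.1444] [ 0.6347 -0.1458]
3 [ 0.6442 -0.0601] [ 0.6425 -0.0615]
2 [0.6503 0.0246] [0.6487 0.0226]
1 [0.657  0.1089] [0.6553 0.1071]
[0.0846 0.0846 0.0846]
fit 4..1 [[ 0.6362 -0.1457]
 [ 0.6429 -0.0609]
 [ 0.6496  0.0238]
 [ 0.6563  0.1085]] [0.079  0.9969]
bottle cap [0.549 0.378 0.075]
```

Both cameras agree to within about 2 mm and the pad pitch comes out at 84.6 mm. Pads: P4 (.636,-.1455) orange, P3 (.643,-.061) blue, P2 (.6495,.024) black, P1 (.6565,.1085) red. I'll start with red and turn the jaws along the row.

>>> drive_tool(commands="65 0 0 0 -6.6; 65 0 0 0 -6.6; 65 -1 -1 0 0; 65 -1 -1 0 0; 65 -1 -1 0 0; 65 -1 -1 0 0; 65 -1 -1 0 0; 65 -1 -1 0 0")

```text
time: 1.1
tool_pos: [0.3558, 0.4006, 0.2308]
tool_rot: [-0.0, 0.039, 0.999, -0.0]
contact_force: [-0.7, 0.1, -0.1]
gripper_width: 0.758
```

```bash
cat >> h.py <<'E'
T=dict(red=(.4785,.256),black=(.444,-.086),blue=(.4795,.068),orange=(.462,-.2205),p4=(.636,-.1455),p3=(.643,-.061),p2=(.6495,.024),p1=(.6565,.1085))
def go(name,z):
    s=manip.state();q=s["tool_rot"];r=R.from_quat(np.r_[q[1:],q[0]])
    t=np.r_[T[name] if isinstance(name,str) else name,z]
    yd=r.apply([0,1,0]);zd=r.apply([0,0,1])
    print(f"t={s['time']:.2f}",s["tool_pos"].round(4),"width mm",round(85.4*s["gripper_width"],1),"F",s["contact_force"].round(1),"yaw y",np.degrees(np.arctan2(yd[1],yd[0])).round(1),"tilt",zd.round(3))
    print("units xyz",(r.inv().apply(t-s["tool_pos"])/.03).round(2))
E
python3 -c "
from h import *
go('red',.13)"
```

```text
t=1.10 [0.3558 0.4006 0.2308] width mm 64.7 F [-0.7  0.1 -0.1] yaw y 85.5 tilt [-0. -0. -1.]
units xyz [-4.46 -4.48  3.36]
```

>>> drive_tool(commands="65 -0.9 -0.9 0 0; 65 -0.9 -0.9 0 0; 65 -0.9 -0.9 0.4 0; 65 -0.9 -0.9 1 0; 65 -0.86 -0.88 1 0; 65 0 0 0.96 0; 65 0 0 0 0; 65 0 0 0 0")

```text
time: 2.1
tool_pos: [0.4784, 0.2578, 0.1314]
tool_rot: [0.0, 0.039, 0.999, 0.0]
contact_force: [0.0, -0.1, 1.6]
gripper_width: 0.763
```

```bash
python3 -c "
from h import *
import cv2
go('red',.025)
p=manip.camera_params('wrist');f=manip.grab_frame('wrist');cv2.imwrite('pics/w1.png',f[:,:,::-1])
q=p['orientation'];r=R.from_quat(np.r_[q[1:],q[0]])
c=r.inv().apply(np.array([.4785,.256,.062])-p['xyz']);print('red top predicted',c[0]/c[2]*p['fx']+p['cx'],c[1]/c[2]*p['fy']+p['cy'])"
```

```text
t=2.10 [0.4784 0.2578 0.1314] width mm 65.1 F [ 0.  -0.1  1.6] yaw y 85.5 tilt [ 0.001  0.    -1.   ]
units xyz [-0.   -0.06  3.55]
red top predicted 249.17109697905582 202.63925432490433
```

View pics/w1.png

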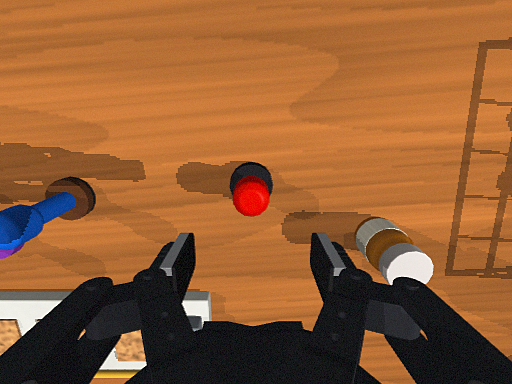

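The red head at (251,198) is centred between the jaws and matches the predicted position, (249,203). The bottle is well clear. Descend and grip.

>>> drive_tool(commands="65 0 -0.03 0.9 0; 65 0 -0.03 0.9 0; 65 0 0 0.9 0; 65 0 0 0.85 0; 65 0 0 0 0; 0 0 0 0 0; 0 0 0 0 0; 0 0 0 0 0")

```text
time: 3.15
tool_pos: [0.4798, 0.2564, 0.0264]
tool_rot: [0.002, 0.039, 0.999, 0.001]
contact_force: [-0.2, -0.9, 6.9]
gripper_width: 0.349
```

>>> drive_tool(commands="0 0 0 0 0; 0 0 0 0 0; 0 0 0 -0.3 0; 0 0 0 -1 0; 0 0 0 -1 0; 0 0 0 -1 0; 0 0 0 -0.7 0; 0 0 0 0 0")

```text
time: 4.15
tool_pos: [0.4792, 0.256, 0.1464]
tool_rot: [0.002, 0.039, 0.999, 0.001]
contact_force: [0.4, -0.4, -0.5]
gripper_width: 0.35
```

```bash
python3 -c "
from h import *
go('p1',.125)"
```

```text
t=4.15 [0.4792 0.256  0.1464] width mm 29.9 F [ 0.4 -0.4 -0.5] yaw y 85.5 tilt [ 0.004  0.002 -1.   ]
units xyz [-6.27 -4.44  0.73]
```

>>> drive_tool(commands="0 -0.5 -0.35 0 0; 0 -0.9 -0.64 0 0; 0 -0.9 -0.64 0 0; 0 -0.9 -0.64 0 0; 0 -0.9 -0.64 0 0; 0 -0.9 -0.64 0 0; 0 -0.9 -0.64 0 0; 0 -0.37 -0.25 0 0")

```text
time: 5.15
tool_pos: [0.6556, 0.1059, 0.1419]
tool_rot: [-0.001, 0.04, 0.999, -0.0]
contact_force: [-0.2, -0.2, -1.0]
gripper_width: 0.35
```

>>> drive_tool(commands="0 0 0 0.5 0; 0 0 0 0.8 0; 0 0 0 0.8 0; 0 0 0 0.5 0; 0 0 0 0.2 0; 0 0 0 0.1 0; 0 0 0 0 0; 0 0 0 0 0")

```text
time: 6.15
tool_pos: [0.6558, 0.1081, 0.058]
tool_rot: [0.001, 0.039, 0.999, 0.0]
contact_force: [0.1, -0.4, -0.4]
gripper_width: 0.351
```

```bash
python3 -c "
from h import *
go('p1',.048)"
```

```text
t=6.15 [0.6558 0.1081 0.058 ] width mm 30.0 F [ 0.1 -0.4 -0.4] yaw y 85.5 tilt [ 0.002  0.    -1.   ]
units xyz [-0.02  0.01  0.33]
```

>>> drive_tool(commands="0 0 0 0.15 0; 0 0 0 0.1 0; 0 0 0 0.08 0; 0 0 0 0.03 0; 0 0 0 0 0; 0 0 0 0 0; 0 0 0 0 0; 0 0 0 0 0")

```text
time: 7.15
tool_pos: [0.6551, 0.1081, 0.0475]
tool_rot: [-0.0, 0.039, 0.999, -0.0]
contact_force: [-3.1, -1.0, 5.5]
gripper_width: 0.35
```

>>> drive_tool(commands="55 0 0 0 0; 55 0 0 0 0; 55 0 0 0 0; 55 0 0 -0.3 0; 55 0 0 -0.9 0; 55 0 0 -1 0; 55 0 0 -1 0; 55 0 0 -1 0")

```text
time: 8.15
tool_pos: [0.6552, 0.1081, 0.1739]
tool_rot: [0.0, 0.039, 0.999, 0.0]
contact_force: [0.5, 0.0, -0.4]
gripper_width: 0.641
```

```bash
python3 -c "
from h import *
import cv2
go('black',.16)
p=manip.camera_params('wrist');f=manip.grab_frame('wrist');cv2.imwrite('pics/w2.png',f[:,:,::-1])
"
```

```text
t=8.15 [0.6552 0.1081 0.1739] width mm 54.7 F [ 0.5  0.  -0.4] yaw y 85.5 tilt [ 0.001  0.    -1.   ]
units xyz [ 6.51 -7.    0.46]
```

View pics/w2.png

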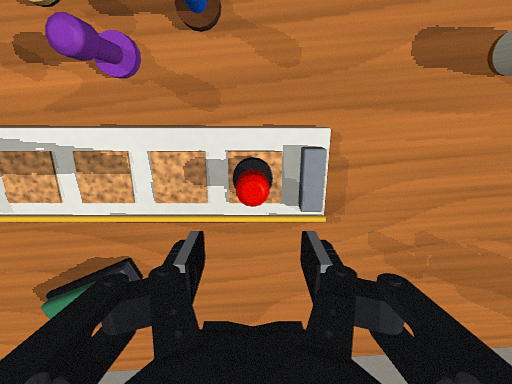

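Red stands upright, with its foot at (253,176) on a pad centred at about (254,178). Next is black.

>>> drive_tool(commands="60 0.5 -0.55 0 0; 60 0.93 -1 0 0; 60 0.93 -1 0 0; 60 0.93 -1 0 0; 60 0.93 -1 0 0; 60 0.93 -1 0 0; 60 0.93 -1 0 0; 60 0.43 -0.45 0.4 0")

```text
time: 9.2
tool_pos: [0.4437, -0.0871, 0.1609]
tool_rot: [0.002, 0.04, 0.999, -0.0]
contact_force: [0.5, 0.3, 0.1]
gripper_width: 0.706
```

>>> drive_tool(commands="60 0 0 0.5 0; 60 0 0 0.5 0; 60 0 0 0 0; 60 0 0 0 0; 60 0 0 0 0; 60 0 0 0 0; 60 0 0 0 0; 60 0 0 0 0")

```text
time: 10.2
tool_pos: [0.444, -0.086, 0.1304]
tool_rot: [0.0, 0.039, 0.999, -0.0]
contact_force: [-0.4, 0.1, 0.3]
gripper_width: 0.705
```

```bash
python3 -c "
from h import *
go('black',.041)
"
```

```text
t=10.20 [ 0.444  -0.086   0.1304] width mm 60.2 F [-0.4  0.1  0.3] yaw y 85.5 tilt [ 0. -0. -1.]
units xyz [0.   0.   2.98]
```

>>> drive_tool(commands="60 0 0 0.8 0; 60 0 0 0.8 0; 60 0 0 0.8 0; 60 0 0 0.55 0; 60 0 0 0 0; 0 0 0 0 0; 0 0 0 0 0; 0 0 0 0 0")

```text
time: 11.2
tool_pos: [0.445, -0.0861, 0.0431]
tool_rot: [0.001, 0.039, 0.999, -0.0]
contact_force: [0.2, 1.0, 3.8]
gripper_width: 0.326
```

>>> drive_tool(commands="0 0 0 0 0; 0 0 0 0 0; 0 0 0 -0.3 0; 0 0 0 -1 0; 0 0 0 -1 0; 0 0 0 -1 0; 0 0 0 -0.8 0; 0 0 0 0 0")

```text
time: 12.2
tool_pos: [0.4451, -0.0865, 0.167]
tool_rot: [0.002, 0.039, 0.999, -0.001]
contact_force: [0.7, -0.5, -0.5]
gripper_width: 0.326
```

```bash
python3 -c "
from h import *
go('p2',.063)
"
```

```text
t=12.20 [ 0.4451 -0.0865  0.167 ] width mm 27.8 F [ 0.7 -0.5 -0.5] yaw y 85.5 tilt [ 0.004 -0.002 -1.   ]
units xyz [-6.49  4.21  3.49]
```

>>> drive_tool(commands="0 -0.5 0.32 0 0; 0 -0.9 0.6 0 0; 0 -0.9 0.6 0 0; 0 -0.9 0.6 0 0; 0 -0.9 0.6 0 0; 0 -0.9 0.6 0 0; 0 -0.9 0.6 0 0; 0 -0.57 0.29 0 0")

```text
time: 13.2
tool_pos: [0.6473, 0.0255, 0.1622]
tool_rot: [-0.002, 0.039, 0.999, -0.0]
contact_force: [0.7, -0.5, -0.6]
gripper_width: 0.329
```

>>> drive_tool(commands="0 0 0 0.5 0; 0 0 0 0.8 0; 0 0 0 0.8 0; 0 0 0 0.6 0; 0 0 0 0.3 0; 0 0 0 0.1 0; 0 0 0 0 0; 0 0 0 0 0")

```text
time: 14.2
tool_pos: [0.6481, 0.0247, 0.0729]
tool_rot: [0.001, 0.039, 0.999, -0.0]
contact_force: [0.4, -0.8, -0.3]
gripper_width: 0.334
```

```bash
python3 -c "
from h import *
go('p2',.064)
"
```

```text
t=14.20 [0.6481 0.0247 0.0729] width mm 28.5 F [ 0.4 -0.8 -0.3] yaw y 85.5 tilt [ 0.002 -0.    -1.   ]
units xyz [-0.05 -0.02  0.3 ]
```

>>> drive_tool(commands="0 -0.05 0 0.12 0; 0 0 0 0.08 0; 0 0 0 0.06 0; 0 0 0 0.03 0; 0 0 0 0 0; 0 0 0 0 0; 0 0 0 0 0; 0 0 0 0 0")

```text
time: 15.2
tool_pos: [0.6492, 0.0247, 0.0641]
tool_rot: [0.0, 0.039, 0.999, -0.0]
contact_force: [-2.2, 0.5, 5.6]
gripper_width: 0.332
```

```bash
python3 -c "
from h import *
import cv2
go('p2',.064)
a=manip.grab_frame('scene')[160:290,180:330,::-1];b=manip.grab_frame('side')[130:280,230:380,::-1]
cv2.imwrite('pics/m1.png',np.hstack([cv2.resize(a,(400,347),interpolation=2),cv2.resize(b,(347,347),interpolation=2)]))
"
```

```text
t=15.20 [0.6492 0.0247 0.0641] width mm 28.3 F [-2.2  0.5  5.6] yaw y 85.5 tilt [ 0.001 -0.    -1.   ]
units xyz [-0.01 -0.02  0.  ]
```

View pics/m1.png

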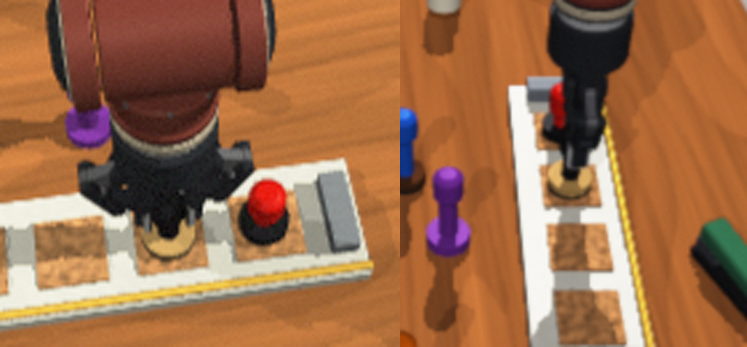

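Black's pale foot is in the middle of pad 2 and in contact, with 5.6 N of support force. Red is standing. Release and move on to blue.

>>> drive_tool(commands="55 0 0 0 0; 55 0 0 0 0; 55 0 0 0 0; 55 0 0 -0.3 0; 55 0 0 -0.9 0; 55 0 0 -1 0; 55 0 0 -1 0; 55 0 0 -1 0")

```text
time: 16.3
tool_pos: [0.6489, 0.0246, 0.1908]
tool_rot: [0.0, 0.039, 0.999, -0.0]
contact_force: [-0.2, 0.2, 0.2]
gripper_width: 0.648
```

```bash
python3 -c "
from h import *
go('blue',.15)
"
```

```text
t=16.30 [0.6489 0.0246 0.1908] width mm 55.3 F [-0.2  0.2  0.2] yaw y 85.5 tilt [ 0.001 -0.    -1.   ]
units xyz [5.75 1.   1.35]
```

>>> drive_tool(commands="60 0.6 0.1 0 0; 60 0.9 0.16 0 0; 60 0.9 0.16 0 0; 60 0.9 0.16 0 0; 60 0.9 0.16 0 0; 60 0.9 0.16 0.4 0; 60 0.65 0.1 0.5 0; 60 0 0 0.45 0")

```text
time: 17.3
tool_pos: [0.4787, 0.0683, 0.1486]
tool_rot: [0.001, 0.039, 0.999, 0.0]
contact_force: [-0.2, -0.1, 0.5]
gripper_width: 0.704
```

>>> drive_tool(commands="60 0 0 0 0; 60 0 0 0 0; 60 0 0 0.6 0; 60 0 0 0.9 0; 60 0 0 0.9 0; 60 0 0 0.64 0; 60 0 0 0 0; 60 0 0 0 0")

```text
time: 18.3
tool_pos: [0.4797, 0.068, 0.0577]
tool_rot: [0.0, 0.039, 0.999, 0.0]
contact_force: [0.0, -0.4, 0.9]
gripper_width: 0.705
```

>>> drive_tool(commands="0 0 0 0 0; 0 0 0 0 0; 0 0 0 0 0; 0 0 0 0 0; 0 0 0 0 0; 0 0 0 0 0; 0 0 0 0 0; 0 0 0 0 0")

```text
time: 19.3
tool_pos: [0.4803, 0.0679, 0.0586]
tool_rot: [0.001, 0.039, 0.999, -0.0]
contact_force: [-0.1, -1.0, 5.6]
gripper_width: 0.332
```

>>> drive_tool(commands="0 0 0 -0.3 0; 0 0 0 -0.8 0; 0 0 0 -1 0; 0 0 0 -1 0; 0 0 0 -1 0; 0 0 0 -0.4 0; 0 0 0 0 0; 0 0 0 0 0")

```text
time: 20.3
tool_pos: [0.4782, 0.0681, 0.1905]
tool_rot: [-0.002, 0.039, 0.999, -0.0]
contact_force: [0.1, 0.1, -0.3]
gripper_width: 0.33
```

```bash
python3 -c "
from h import *
go('p3',.08)
"
```

```text
t=20.30 [0.4782 0.0681 0.1905] width mm 28.2 F [ 0.1  0.1 -0.3] yaw y 85.5 tilt [-0.003  0.    -1.   ]
units xyz [-5.82 -3.86  3.67]
```

>>> drive_tool(commands="0 -0.5 -0.32 0 0; 0 -0.85 -0.56 0 0; 0 -0.85 -0.56 0 0; 0 -0.85 -0.56 0 0; 0 -0.85 -0.56 0 0; 0 -0.85 -0.56 0 0; 0 -0.72 -0.5 0 0; 0 -0.33 -0.23 0 0")

```text
time: 21.3
tool_pos: [0.6444, -0.0624, 0.1908]
tool_rot: [-0.001, 0.04, 0.999, 0.0]
contact_force: [-0.2, 0.3, -1.0]
gripper_width: 0.328
```

>>> drive_tool(commands="0 0 0 0.3 0; 0 0 0 0.8 0; 0 0 0 0.8 0; 0 0 0 0.8 0; 0 0 0 0.4 0; 0 0 0 0.2 0; 0 0 0 0 0; 0 0 0 0 0")

```text
time: 22.3
tool_pos: [0.6444, -0.0608, 0.0945]
tool_rot: [0.001, 0.039, 0.999, -0.0]
contact_force: [-0.1, -0.3, -1.1]
gripper_width: 0.327
```

```bash
python3 -c "
from h import *
go('p3',.0796)
"
```

```text
t=22.30 [ 0.6444 -0.0608  0.0945] width mm 27.9 F [-0.1 -0.3 -1.1] yaw y 85.5 tilt [ 0.002 -0.    -1.   ]
units xyz [ 0.05 -0.01  0.5 ]
```

>>> drive_tool(commands="0 0.04 0 0.2 0; 0 0 0 0.14 0; 0 0 0 0.08 0; 0 0 0 0.05 0; 0 0 0 0.03 0; 0 0 0 0 0; 0 0 0 0 0; 0 0 0 0 0")

```text
time: 23.3
tool_pos: [0.6428, -0.0607, 0.0798]
tool_rot: [0.0, 0.039, 0.999, -0.0]
contact_force: [-2.8, 0.2, 5.3]
gripper_width: 0.329
```

```bash
python3 -c "
from h import *
go('p3',.0796)
"
```

```text
t=23.30 [ 0.6428 -0.0607  0.0798] width mm 28.1 F [-2.8  0.2  5.3] yaw y 85.5 tilt [ 0.001 -0.    -1.   ]
units xyz [-0.01 -0.01  0.01]
```

In contact, with the same 5 N signature. Release.

>>> drive_tool(commands="55 0 0 0 0; 55 0 0 0 0; 55 0 0 0 0; 55 0 0 -0.3 0; 55 0 0 -0.9 0; 55 0 0 -1 0; 55 0 0 -1 0; 55 0 0 -1 0")

```text
time: 24.3
tool_pos: [0.6425, -0.0607, 0.2061]
tool_rot: [0.0, 0.039, 0.999, -0.0]
contact_force: [0.4, 0.3, -0.9]
gripper_width: 0.641
```

```bash
python3 -c "
from h import *
go('orange',.165)
"
```

```text
t=24.30 [ 0.6425 -0.0607  0.2061] width mm 54.7 F [ 0.4  0.3 -0.9] yaw y 85.5 tilt [ 0.001 -0.    -1.   ]
units xyz [ 5.58 -5.78  1.36]
```

>>> drive_tool(commands="60 0.5 -0.5 0 0; 60 0.85 -0.88 0 0; 60 0.85 -0.88 0 0; 60 0.85 -0.88 0 0; 60 0.85 -0.88 0 0; 60 0.85 -0.88 0 0; 60 0.83 -0.88 0.36 0; 60 0 0 0.5 0")

```text
time: 25.3
tool_pos: [0.4597, -0.2216, 0.177]
tool_rot: [-0.0, 0.041, 0.999, 0.0]
contact_force: [0.5, 0.4, 0.0]
gripper_width: 0.707
```

```bash
python3 -c "
from h import *
import cv2
go('orange',.074)
cv2.imwrite('pics/w3.png',manip.grab_frame('wrist')[:,:,::-1])
"
```

```text
t=25.30 [ 0.4597 -0.2216  0.177 ] width mm 60.3 F [0.5 0.4 0. ] yaw y 85.3 tilt [-0.001  0.    -1.   ]
units xyz [-0.08  0.04  3.43]
```

View pics/w3.png

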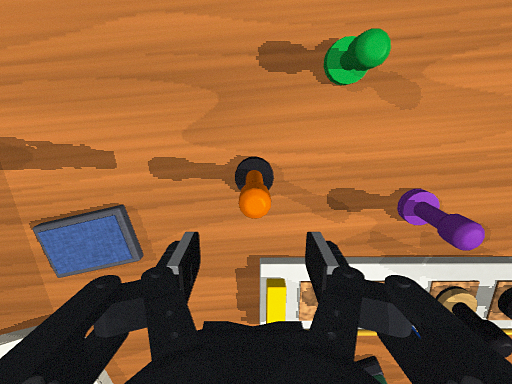

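The orange head at (256,200) is centred between the jaws.

>>> drive_tool(commands="60 -0.03 0.03 0.6 0; 60 0 0 0.8 0; 60 0 0 0.8 0; 60 0 0 0.8 0; 60 0 0 0.43 0; 60 0 0 0 0; 60 0 0 0 0; 60 0 0 0 0")

```text
time: 26.35
tool_pos: [0.4637, -0.22, 0.0768]
tool_rot: [0.001, 0.039, 0.999, -0.001]
contact_force: [0.4, 0.0, -0.6]
gripper_width: 0.702
```

>>> drive_tool(commands="0 0 0 0 0; 0 0 0 0 0; 0 0 0 0 0; 0 0 0 0 0; 0 0 0 0 0; 0 0 0 0 0; 0 0 0 0 0; 0 0 0 0 0")

```text
time: 27.35
tool_pos: [0.4635, -0.22, 0.0764]
tool_rot: [0.001, 0.039, 0.999, -0.0]
contact_force: [0.9, -1.6, 4.5]
gripper_width: 0.305
```

>>> drive_tool(commands="0 0 0 -0.3 0; 0 0 0 -0.8 0; 0 0 0 -1 0; 0 0 0 -1 0; 0 0 0 -0.4 0; 0 0 0 0 0; 0 0 0 0 0; 0 0 0 0 0")

```text
time: 28.35
tool_pos: [0.4622, -0.2191, 0.1789]
tool_rot: [-0.001, 0.039, 0.999, 0.001]
contact_force: [1.0, 0.2, -0.8]
gripper_width: 0.305
```

```bash
python3 -c "
from h import *
go('p4',.096)
"
```

```text
t=28.35 [ 0.4622 -0.2191  0.1789] width mm 26.0 F [ 1.   0.2 -0.8] yaw y 85.5 tilt [-0.002  0.002 -1.   ]
units xyz [-5.59  2.89  2.75]
```

>>> drive_tool(commands="0 -0.5 0.25 0 0; 0 -0.8 0.42 0 0; 0 -0.8 0.42 0 0; 0 -0.8 0.42 0 0; 0 -0.8 0.42 0 0; 0 -0.8 0.42 0 0; 0 -0.7 0.36 0 0; 0 -0.39 0.18 0 0")

```text
time: 29.35
tool_pos: [0.6383, -0.1451, 0.1799]
tool_rot: [-0.0, 0.039, 0.999, 0.0]
contact_force: [-0.1, -0.7, -0.9]
gripper_width: 0.308
```

>>> drive_tool(commands="0 0 0 0.3 0; 0 0 0 0.7 0; 0 0 0 0.7 0; 0 0 0 0.4 0; 0 0 0 0.2 0; 0 0 0 0 0; 0 0 0 0 0; 0 0 0 0 0")

```text
time: 30.35
tool_pos: [0.6375, -0.1465, 0.1126]
tool_rot: [0.001, 0.039, 0.999, -0.0]
contact_force: [-0.1, -0.6, -0.9]
gripper_width: 0.307
```

```bash
python3 -c "
from h import *
go('p4',.0974)
"
```

```text
t=30.35 [ 0.6375 -0.1465  0.1126] width mm 26.2 F [-0.1 -0.6 -0.9] yaw y 85.5 tilt [ 0.002 -0.001 -1.   ]
units xyz [0.05 0.03 0.51]
```

>>> drive_tool(commands="0 0.05 0.03 0.2 0; 0 0 0 0.14 0; 0 0 0 0.08 0; 0 0 0 0.05 0; 0 0 0 0.03 0; 0 0 0 0 0; 0 0 0 0 0; 0 0 0 0 0")

```text
time: 31.35
tool_pos: [0.6358, -0.1453, 0.0974]
tool_rot: [0.0, 0.039, 0.999, -0.0]
contact_force: [-2.3, 0.7, 5.7]
gripper_width: 0.306
```

```bash
python3 -c "
from h import *
go('p4',.0974)
"
```

```text
t=31.35 [ 0.6358 -0.1453  0.0974] width mm 26.1 F [-2.3  0.7  5.7] yaw y 85.5 tilt [ 0.001 -0.    -1.   ]
units xyz [-0.01 -0.    0.  ]
```

Release, rise, then back away to clear the view.

>>> drive_tool(commands="55 0 0 0 0; 55 0 0 0 0; 55 0 0 0 0; 55 0 0 -0.3 0; 55 0 0 -0.9 0; 55 0 0 -1 0; 55 0 0 -1 0; 55 0 0 -1 0")

```text
time: 32.35
tool_pos: [0.6356, -0.1453, 0.2244]
tool_rot: [0.0, 0.039, 0.999, -0.0]
contact_force: [0.5, -0.4, 0.1]
gripper_width: 0.641
```

>>> drive_tool(commands="55 0.5 -0.4 0 0; 55 0.8 -0.8 0 0; 55 0.8 -0.8 0 0; 55 0.8 -0.8 0 0; 55 0.8 -0.8 0 0; 55 0.6 -0.6 0 0; 55 0 0 0 0; 55 0 0 0 0")

```text
time: 33.35
tool_pos: [0.4966, -0.2605, 0.2217]
tool_rot: [-0.0, 0.039, 0.999, 0.0]
contact_force: [0.2, -1.2, 0.5]
gripper_width: 0.644
```

```bash
python3 -c "
from h import *
import cv2
go('p4',.2)
a=manip.grab_frame('scene')[150:300,110:340,::-1];b=manip.grab_frame('side')[130:320,200:400,::-1]
cv2.imwrite('pics/f1.png',cv2.resize(a,None,fx=3.4,fy=3.4,interpolation=2))
cv2.imwrite('pics/f2.png',cv2.resize(b,None,fx=3,fy=3,interpolation=2))
"
```

```text
t=33.35 [ 0.4966 -0.2605  0.2217] width mm 55.0 F [ 0.2 -1.2  0.5] yaw y 85.5 tilt [-0.001  0.001 -1.   ]
units xyz [-4.33  4.19  0.72]
```

View pics/f1.png

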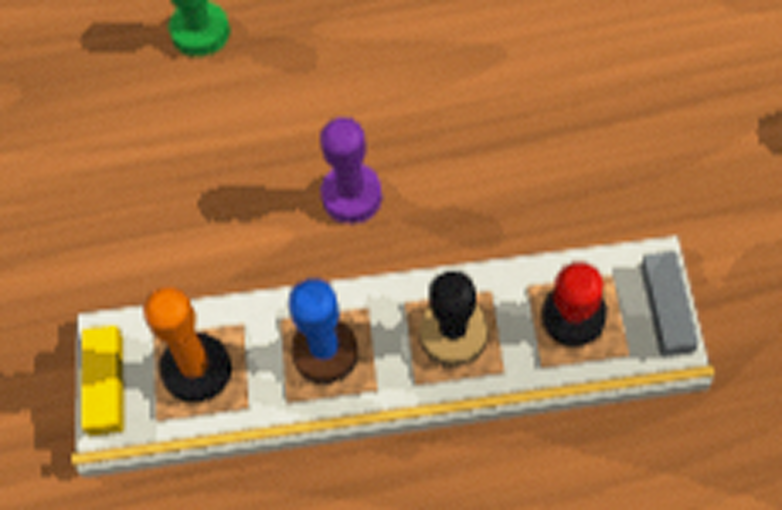

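View pics/f2.png

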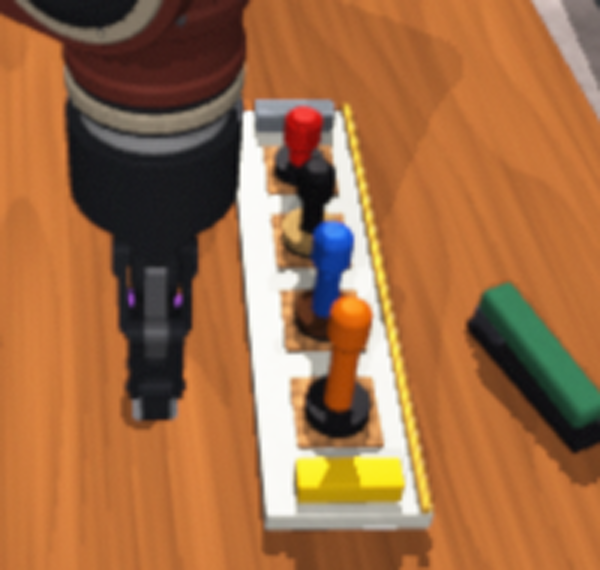

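```bash
python3 -c "
from h import *
for n,uv in dict(p4=(195,370),p3=(325,351),p2=(453,332),p1=(574,314)).items():
    print(n,((plane('scene',np.array([[110,150]])+np.array([uv])/3.4,.028)[0,:2]-T[n])*1000).round(1),'mm off')
print(manip.state()['joint_vel'].round(3)); manip.job_done()"
```

```text
p4 [ 2.  -1.4] mm off
p3 [ 0.9 -0.2] mm off
p2 [0.1 0.7] mm off
p1 [-1.5 -1.2] mm off
[ 0.006  0.002 -0.007 -0.003  0.001 -0.002]
the job is handed in; nothing more can be done
```

I stood all four stamps on the board in height order and handed the job in at about 33 s. Orange is beside the yellow block, then blue, black and red, with red next to the grey block.

- **Position:** my last look through the scene camera put every foot within about 2.5 mm of its pad centre, against the 12 mm allowed.
- **Upright and free:** all four looked upright in both the scene and side pictures. The gripper was open and clear of everything.
- **Left alone:** I did not touch the ink bottle or the green and purple look-alikes. I last saw the bottle standing while picking up red, and did not look at it again at the end.

No check failed or disagreed. The only oddity was a change of about 0.7 mm in the finger opening while carrying black, but it still came down centred on its pad.

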